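# Set the range selector and start the test

### The arm

A 6-joint arm with a two-finger parallel gripper is mounted at the origin on the work surface. World frame = base frame: x ahead of the robot, y to its left, z up, the work surface at z = 0. Lengths are in m, angles in rad, forces in N, time in s.
With the tool pointing down it reaches from about 0.275 to 0.725 m from the base axis. Payload 15.9 kg.
Tool frame: the origin (TCP) lies on the centre line of the jaws, within the pads' length; the fingertips stand 14 mm ahead of it and the grasp point (between the pads) lies 5 mm behind it (arm.tcp_to_tips is the distance from the TCP to the fingertips, in m); z points along the fingers, x is the direction in which the jaws open and shut, and the axes are right-handed (so a half turn about z gives the same grasp; the last joint's range is limited). The gripper opens to 85 mm and grips with 20 to 120 N. Pads are 22 mm wide; open, the fingers measure 114 mm over their backs; the gripper's body (76 mm by 85 mm) begins 54 mm behind the grasp point. The pads swing forward as they close: fully open they stand 13 mm farther back than shut.
Start: joints at [0, 0.213, -0.034, 1.323, 0, 1.571], TCP at [0.5, -0, 0.245] pointing down, gripper open.
Joint ranges: [-2.98, 2.98], [-0.74, 1.72], [-1.14, 1.35], [-2.1, 2.04], [-1.57, 1.44], [-3.14, 3.14]. Speed limits (rad/s): [1.89, 1.89, 2.39, 2.57, 3.14, 3.14].

### API

Orientations are given as [roll, pitch, yaw] about the fixed x, y, z axes, in that order (R = Rz(yaw) Ry(pitch) Rx(roll)).
In Python, from station import monitor, get_image, arm gives the robot as it stands.
- The arm moves only by the tool carry_out, never from a script. Its argument "motion" is text: rows parted by semicolons, each of 5 numbers parted by spaces: the shift along the tool's x, y, z in mm, then the turn about the tool's z in rad, then the opening, from -1 (shut) to 1 (fully open). In form: dx dy dz twist fingers; .... A call has 1 to 20 rows; each row is the pose to reach, as a shift and turn from the pose commanded when the call began, along the tool's axes at that moment; what a row does not reach only later rows make up. A row lasts 1/8 s, in which the tool goes at most 62.5 mm and 10.7 degrees, less where a joint would pass 70% of its speed; a pose out of reach is approached as far as the arm can. A call with a gripper value outside its range is refused whole. The fingers move at their own pace and stop on an object; "newtons" is the grip in N (left out, the last holds). Time passes only in rows, so rows that repeat a pose let the fingers close. It gives the time, the measured TCP pose, the force and the opening at its end, in the units of the state.
- monitor.get_obs(): the state, without advancing time (a new reading comes with each control period).
- get_image(name): name is "scene" or "side" or "wrist"; returns a dict with "pixels" (400x640x3 uint8, red, green, blue), "z_map" (400x640 float32, m along the optical axis (not along the pixel's ray), 0 where there is no reading), "K" (3x3 intrinsics, pixels), "D" ([k1, k2, p1, p2, k3] as OpenCV has them; the pictures are not rectified), "origin" and "orientation" of the camera in the world; the wrist camera has in their place "T_tool_cam" (4x4, takes a point from camera to tool coordinates, whose origin is the TCP and whose axes are the tool frame's). Camera axes: x right, y down, z forward; pixel columns grow to the right and rows downward; lengths in m; the calibration is good to about 2 mm. A picture is of the moment at which its call begins: read the wrist's pose just before it.
- arm.job_done(): hands the job in, once; it reports no verdict.
The state is a dict: "t": time; "joints": joint angles; "qd": joint speeds; "joint_torque": joint torques, N m; "tool_pos": TCP position; "eef_rot": TCP orientation; "force": force on the tool from outside, world axes, zero at the start; "torque": the same for the moment, N m; "opening": finger opening in m.
Only numpy, scipy, OpenCV 4.12 (cv2) and the standard library are available. Lean on these libraries where they do the work, as an engineer would, in place of code of your own. Each camera call takes 0.05 s, during which the arm holds its last target. There are 200 camera calls.

### The job

On the component tester, push the selector's beak round with a fingertip, click by click, until it rests at the sixth position clockwise (the long broad mark, counting the anticlockwise end stop as the first). Then, and only then, press the start button fully down with a fingertip and let it come back up. Do not pinch the beak, do not lift or shove the tester, and leave the things lying around it alone.

Things in the scene. Friction and masses are not known exactly. Their poses are not given: they have to be found in the camera images.
- tester: White bench instrument, loose on the table, 170 (x) by 260 (y) by 62 mm high, 2.5 kg. Origin: centre of its underside; x points from the edge near the robot to the far edge, y to its left, z up. It may be turned up to 0.35 rad. Its top is a flat control panel: selector axis at (0, 45) mm, start button at (-40, -82) mm, flat display at (48, -78) mm in its own x, y.
- selector (a joint): Selector angle, rad, 0 at the first position (anticlockwise stop), growing clockwise from above. Nine click positions 0.5236 apart; the sixth is 2.618. In the tester's frame the beak points at 2.0944 minus this value (from +x towards +y). A click takes 0.13 N m; past half way it springs into the next position, within 0.02 rad. Starts at one of the first four positions (rarely poised between two).
- selector_axis (a point): Point on the selector's vertical axis, 17 mm above the panel (79 mm above the table); axes as the tester's. Selector: black round hub 32 mm across, 16 mm high, with a one-sided straight beak 12 mm wide reaching 52 mm from the axis (10 mm behind it), sides 5 to 29 mm and top 32 mm above the panel. Flat black marks on the 142 mm metal dial show the positions; the sixth is long and broad.
- selector_tip (a point): Middle of the beak's end face, 52 mm from the axis, 17 mm above the panel; turns with the selector, its x axis pointing outwards along the beak. A white line runs along the top of the beak.
- start_button (a joint): Travel of the start button, m: 0 up, 0.006 fully down; a spring brings it back. Fully down takes 5 N.
- start_button_top (a point): Centre of the top of the start button, a round black push button 26 mm across in a grey collar 42 mm across and 12 mm high. The top stands 22 mm above the panel when up and 16 mm when fully down; it is pressed straight down.
- screwdriver: Screwdriver with a black handle lying on the table to the right of the tester. Leave alone.
- pliers: Pliers with black handles, lying on the table to the left of the tester. Leave alone.
- flux_jar: Small amber jar with a white cap, 44 mm in diameter and 50 mm high, standing on the table beyond the tester. Leave alone.
- parts_tray: Open grey tray, 70 by 110 mm and 25 mm high, on the table beyond the tester. Leave alone.

How it is judged:
On the way, in this order (a step that is already met when the one before it is completed fails the run):
1. the selector rests at the sixth position (value of joint selector between 2.498 and 2.738 rad and velocity of joint selector between -0.3 and 0.3 rad/s), for 0.3 s.
2. the start button is pressed down (value of joint start_button above 0.0045 m), for 0.1 s.
At the end, for the whole second after the job is handed in: The selector rests at the sixth position (2.618 rad, give or take 0.12), the button has been pressed at least 4.5 mm since and is up again (within 1.5 mm), the tester stands within 25 mm of where it stood and the four bystanders within 20 mm (value of joint selector between 2.498 and 2.738 rad and value of joint start_button below 0.0015 m and linear speed of tester below 0.01 m/s and distance of tester from where it was at the start of the episode below 0.025 m and angle between tester's own z axis and vertical below 0.05 rad and distance of each of screwdriver, pliers, flux_jar, parts_tray from where it was at the start of the episode below 0.02 m); the robot touches nothing.
It fails at once if the start button is pressed (over 3 mm) while the selector is not at the sixth position (value of joint start_button above 0.003 m and not (value of joint selector between 2.498 and 2.738 rad)).
It fails at once if the tester is lifted or tipped, or shoved more than 25 mm (distance of tester from where it was at the start of the episode above 0.025 m or height (world z) of tester above 0.012 m or angle between tester's own z axis and vertical above 0.1 rad).
It fails at once if the selector's beak is pinched: fingers press on both its sides at once (contact force between the fingers and selector_c1 above 1 N and contact force between the fingers and selector_c2 above 1 N).
It fails at once if a bystander is moved more than 20 mm (distance of any of screwdriver, pliers, flux_jar, parts_tray from where it was at the start of the episode above 0.02 m).
It also fails if it takes over 58 s, if anything falls off the work surface, if the arm or the gripper's body presses on something with over 40 N, if the wrist force passes 120 N, or if a joint passes its speed limit or range.

## Working session

There is one attempt and no reset: what is moved stays moved. The work goes in short steps, Python scripts to look and compute and a tool call to move; the robot and the scene stay as the last step left them, time stands still between calls to the robot, and variables do not carry over. Pictures are saved under pics/ and viewed, about 8 in all and at most 12, crops included, and the job is handed in when it is done.

Besides the shell and the picture viewer there is one more tool, called after "Request:" as name(argument=value, ...), one argument or row to a line, values as JSON. carry_out: Moves the arm, as the interface text tells. Its arguments: {"type":"object","properties":{"motion":{"type":"string"},"newtons":{"type":"number"}},"required":["motion"]}

```bash
mkdir -p pics; cat > h.py <<'E'
import numpy as np, cv2, json
from scipy.spatial.transform import Rotation as R
from station import monitor, get_image, arm
def shot(name, fn=None):
    o=monitor.get_obs(); im=get_image(name)
    if name=="wrist":
        T=np.eye(4); T[:3,:3]=R.from_euler('xyz',o['eef_rot']).as_matrix(); T[:3,3]=o['tool_pos']
        T=T@np.array(im['T_tool_cam'])
    else:
        T=np.eye(4); q=np.array(im['orientation'],float)
        T[:3,:3]=q if q.shape==(3,3) else R.from_euler('xyz',q).as_matrix()
        T[:3,3]=im['origin']
    im['T']=T
    if fn: cv2.imwrite('pics/'+fn,im['pixels'][:,:,::-1])
    return o,im
def toplane(im,uv,z):
    n=cv2.undistortPoints(np.array(uv,float).reshape(-1,1,2),np.array(im['K']),np.array(im['D'])).reshape(-1,2)
    d=np.c_[n,np.ones(len(n))]@im['T'][:3,:3].T; o=im['T'][:3,3]
    return o+d*((z-o[2])/d[:,2])[:,None]
def project(im,P):
    Ti=np.linalg.inv(im['T']); 
    return cv2.projectPoints(np.array(P,float).reshape(-1,1,3),cv2.Rodrigues(Ti[:3,:3])[0],Ti[:3,3],np.array(im['K']),np.array(im['D']))[0].reshape(-1,2)
E
python3 - <<'E'
from h import *
o,a=shot("scene","s0.png"); print(o); print(a['origin'],a['orientation'],a['K'])
o,b=shot("wrist","w0.png"); print(b['T'])
E
```

```text
{'t': 0.0, 'joints': array([-7.26180955e-07,  2.13352369e-01, -3.50439957e-02,  1.32350304e+00,
       -1.31447418e-05,  1.57079584e+00]), 'qd': array([ 0.00071555,  0.00120425, -0.00068548, -0.00087791, -0.00074815,
       -0.00114738]), 'joint_torque': array([-1.43474466e-03, -6.86183596e+01,  4.87125492e+01,  1.75234705e-02,
       -1.83502889e-04, -7.31988712e-05]), 'tool_pos': array([ 4.99679943e-01, -4.32731219e-06,  2.44824040e-01]), 'eef_rot': array([ 3.14157951e+00,  1.10307635e-03, -2.41150846e-07]), 'force': array([ 0.37319925, -0.43049513, -0.28042204]), 'torque': array([ 0.00955842, -0.0258689 , -0.00302507]), 'opening': 0.08559062924192781}
[0.86944176 0.40468865 0.69981099] [-2.55125653  0.01278541  2.58635113] [[363.41447487   0.         320.51815675]
 [  0.         363.41447487 197.4459149 ]
 [  0.           0.           1.        ]]
[[ 9.99999953e-01  2.16362215e-05 -3.05773352e-04  5.00467917e-01]
 [-7.05617254e-05 -9.54471458e-01 -2.98302247e-01  7.58680240e-02]
 [-2.98306071e-04  2.98302254e-01 -9.54471412e-01  3.72887271e-01]
 [ 0.00000000e+00  0.00000000e+00  0.00000000e+00  1.00000000e+00]]
```

View pics/s0.png

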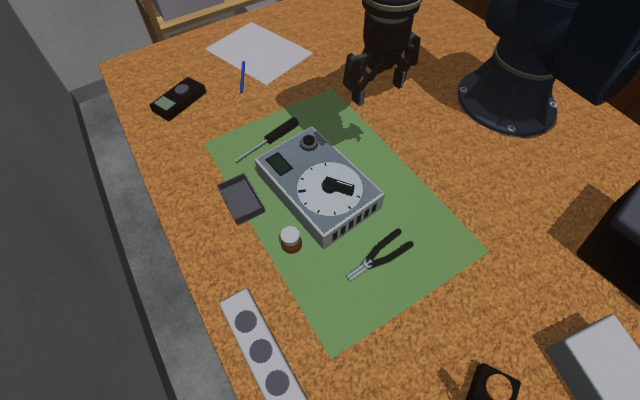

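View pics/w0.png

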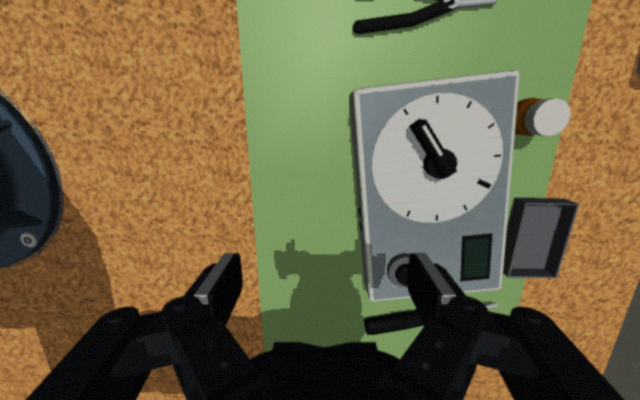

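The scene shows the tester with the beak pointing towards the robot's left. In the wrist picture the hub is at (438,165), the beak end at (418,122), next to the first mark at (406,112). The broad mark is at (484,184) and the button at (405,268). Next I'll measure them.

```bash
cat > m.py <<'E'
from h import *
o,im=shot("wrist"); p=im['pixels']; hsv=cv2.cvtColor(p,cv2.COLOR_RGB2HSV)
m=((hsv[...,2]>195)&(hsv[...,1]<40)).astype(np.uint8); m[:, :365]=0; m[235:]=0
cs=max(cv2.findContours(m,cv2.RETR_EXTERNAL,cv2.CHAIN_APPROX_NONE)[0],key=cv2.contourArea)
W=toplane(im,cv2.convexHull(cs).reshape(-1,2),.062)
(c,ax,an)=cv2.fitEllipse((W[:,:2]*1000).astype(np.float32)); print('dial',c,ax)
# marks: dark px within the dial at radius 55..70mm
d=((hsv[...,2]<110)).astype(np.uint8)
n,l,st,ce=cv2.connectedComponentsWithStats(d)
for i in range(1,n):
    if 5<st[i,4]<2000:
        w=toplane(im,[ce[i]],.062)[0,:2]*1000; v=w-np.array(c)
        if np.hypot(*v)<75: print('mark',ce[i].round(1),st[i,4],np.hypot(*v).round(1),np.degrees(np.arctan2(v[1],v[0])).round(1))
# panel corners from the picture, beak line
C=toplane(im,[(357,92),(517,72),(503,290),(371,299)],.062)[:,:2]*1000; print(C.round(1), C.mean(0))
print('beak end @94', toplane(im,[(418,122)],.094)*1000,'button@84',toplane(im,[(402,267)],.084)*1000)
E
python3 m.py
```

```text
Traceback (most recent call last):
  File "m.py", line 4, in <module>
    cs=max(cv2.findContours(m,cv2.RETR_EXTERNAL,cv2.CHAIN_APPROX_NONE)[0],key=cv2.contourArea)
ValueError: max() iterable argument is empty
```

```bash
python3 -c "
import cv2;p=cv2.imread('pics/w0.png')
print([p[y,x].tolist() for x,y in [(390,170),(465,140),(440,240),(365,200)]])"
sed -i 's/(hsv\[...,2\]>195)/(hsv[...,2]>TH)/; s/^o,im=/TH=185;o,im=/' m.py; sed -i 's/TH=185/TH=175/' m.py; python3 m.py
```

```text
[[175, 183, 181], [173, 180, 178], [118, 118, 110], [171, 179, 178]]
dial (623.0640869140625, 24.8850040435791) (138.9271697998047, 139.62615966796875)
mark [436.5  98.8] 13 65.2 96.5
mark [468.4 104.4] 14 64.8 66.2
mark [405.2 111.4] 13 65.0 126.4
mark [432.1 152.1] 1477 11.9 119.7
mark [490.3 125.4] 12 65.0 36.1
mark [496.3 155.5] 11 64.8 5.9
mark [483.6 183.5] 73 61.0 -23.8
mark [465.  207.5] 10 65.9 -53.6
mark [408. 213.] 9 65.1 -113.4
mark [436.4 217.2] 9 65.4 -83.3
[[ 533.7   96.1]
 [ 693.4  115. ]
 [ 726.7 -138.3]
 [ 560.1 -151.5]] [628.47173574 -19.69253319]
beak end @94 [[588.71991047  67.55720121  94.        ]] button@84 [[589.20051848 -92.51114601  84.        ]]
```

Calibration gives the axis at (623, 25) mm, tester yaw +6.3°, and the beak at about 126° in the world, which is the first position. I'll go to behind the beak with shut fingers, still above it.

Request:
carry_out(
  motion="40 -20 20 -0.6 -1; 80 -40 60 -1.2 -1; 80 -40 85 -2.2 -1; 80 -40 85 -2.2 -1; 80 -40 85 -2.2 -1; 80 -40 85 -2.2 -1; 80 -40 85 -2.2 -1; 80 -40 85 -2.2 -1; 80 -40 85 -2.2 -1; 80 -40 85 -2.2 -1; 80 -40 85 -2.2 -1; 80 -40 85 -2.2 -1; 80 -40 85 -2.2 -1; 80 -40 85 -2.2 -1",
  newtons=20,
)

```text
t: 1.95
tool_pos: [0.5799, 0.04, 0.1602]
eef_rot: [-3.141, -0.0, 2.197]
force: [0.8, -0.4, -0.1]
opening: 0.0
```

```bash
python3 - <<'E'
from h import *
o,im=shot("wrist","w1.png"); print(o['joints'].round(2),o['tool_pos'],o['eef_rot'],o['opening'],o['t'],o['force'],arm.tcp_to_tips)
a=shot("scene")[1]['pixels'][100:270,220:420]
w=im['pixels']; cv2.imwrite('pics/c1.png',np.vstack([w,cv2.resize(a,(640,544))[170:370]])[:,:,::-1])
E
```

```text
[ 0.07  0.41  0.02  1.18 -0.   -0.56] [0.57991825 0.03998645 0.16021927] [-3.14140934e+00 -8.81017207e-05  2.19676943e+00] 2.5498944225400656e-05 1.95 [ 0.78238048 -0.3570742  -0.08911029] 0.014
```

View pics/c1.png

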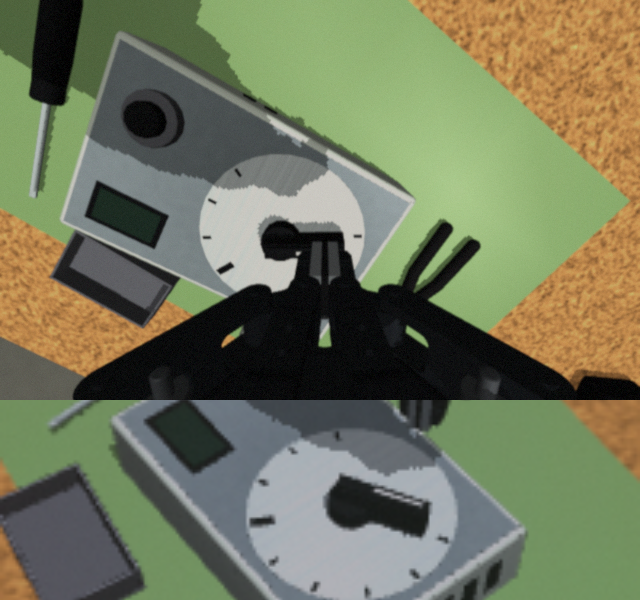

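The wrist picture shows the beak from hub (280,238) to end (343,238), pointing at the first mark (358,236). The broad sixth mark is at (226,267) and the button top, unobstructed, at (150,120). I'll refine those points and plan the arc.

```bash
cat > plan.py <<'E'
from h import *
o,im=shot("wrist"); p=im['pixels']; hsv=cv2.cvtColor(p,cv2.COLOR_RGB2HSV)
d=(hsv[...,2]<45).astype(np.uint8); d[150:]=0; d[:85]=0; d[:,:110]=0; d[:,200:]=0
n,l,st,ce=cv2.connectedComponentsWithStats(d); i=1+st[1:,4].argmax()
print('button px',ce[i],st[i],(toplane(im,[ce[i]],.084)*1000).round(1))
print('marks pos1,6:',(toplane(im,[(358,236),(226,267)],.062)*1000).round(1))
print('beak end',(toplane(im,[(343,238)],.094)*1000).round(1),'hub',(toplane(im,[(280,240)],.078)*1000).round(1))
C=np.array([623,25.]); c=.994;s=.1097
print('button pred',C+np.array([[c,-s],[s,c]])@[-40,-127])
Rt=R.from_euler('xyz',o['eef_rot']).as_matrix(); y0=np.radians(126.3)
for ph in [0,.2,.4,.6,.8,1,1.2,1.4,1.6,1.8,2,2.2,2.4,2.5]:
    a=y0-ph; P=C+40*np.array([np.cos(a),np.sin(a)])+17*np.array([-np.sin(a),np.cos(a)])
    q=Rt.T@np.array([*(P-o['tool_pos'][:2]*1000),86-o['tool_pos'][2]*1000])
    print(ph,q.round(1))
E
python3 plan.py
```

```text
button px [144.65775798 118.57164068] [ 123  100   44   39 1347] [[ 594.7 -103.2   84. ]]
marks pos1,6: [[584.4  78.1  62. ]
 [677.7   0.9  62. ]]
beak end [[582.9  58.2  94. ]] hub [[619.4  23.4  78. ]]
button pred [ 597.1719 -105.626 ]
0 [ 2.5  8.8 74.3]
0.2 [ 5.1 17.1 74.3]
0.4 [ 6.1 25.7 74.3]
0.6 [ 5.3 34.3 74.3]
0.8 [ 2.8 42.6 74.3]
1 [-1.3 50.3 74.3]
1.2 [-6.9 57.  74.3]
1.4 [-13.6  62.4  74.3]
1.6 [-21.3  66.4  74.3]
1.8 [-29.6  68.8  74.3]
2 [-38.3  69.5  74.3]
2.2 [-46.9  68.4  74.3]
2.4 [-55.1  65.7  74.3]
2.5 [-59.   63.7  74.3]
```

Request:
carry_out(
  motion="2 -6 20 0 -1; 2 -6 50 0 -1; 2 -6 74 0 -1; 2 -6 74 0 -1; 2 0 74 0 -1; 2 5 74 0 -1; 2 9 74 0 -1; 5 17 74 0.2 -1; 6 26 74 0.4 -1; 6 26 74 0.4 -1",
)

```text
t: 3.35
tool_pos: [0.598, 0.0606, 0.0865]
eef_rot: [3.141, 0.0, 1.8]
force: [-0.5, -0.5, -0.8]
opening: 0.0002
```

```bash
python3 - <<'E'
from h import *
o,im=shot("wrist"); print(o['joints'].round(2),o['tool_pos'],o['eef_rot'],o['t'],o['force'])
a=shot("scene")[1]['pixels'][110:260,240:400]
b=shot("side")[1]['pixels']
cv2.imwrite('pics/c2.png',np.hstack([cv2.resize(a,(400,375)),cv2.resize(b,(400,250))[np.r_[0:250,[0]*125]]])[:,:,::-1])
E
```

```text
[ 0.1   0.49 -0.05  1.03  0.   -0.13] [0.59798739 0.0605804  0.0864934 ] [3.14104614e+00 2.45942301e-06 1.80031056e+00] 3.35 [-0.51491782 -0.54668853 -0.77129695]
```

View pics/c2.png

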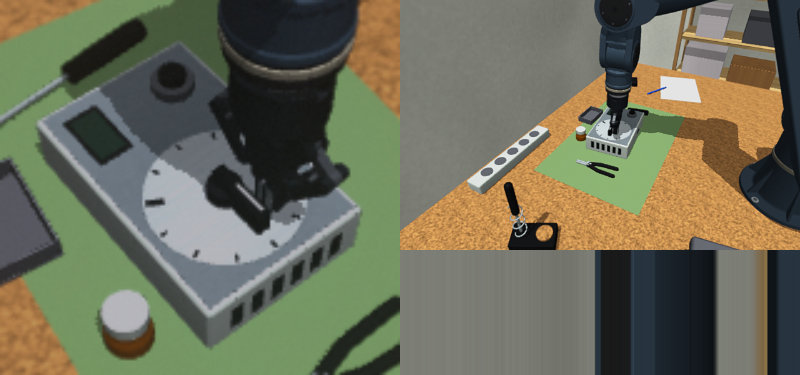

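The left half of the picture shows the beak clicked on to the second mark at (268,230), with the tester unmoved. I'll sweep on to just past the fifth click.

Request:
carry_out(
  motion="1.5 4 0 0.1 -1; 2.6 8.3 0 0.2 -1; 3.2 12.6 0 0.3 -1; 3.5 17 0 0.4 -1; 3.3 21.3 0 0.5 -1; 2.6 25.6 0 0.6 -1; 1.5 29.8 0 0.7 -1; 0 34 0 0.8 -1; -1.8 37.8 0 0.9 -1; -4 41.5 0 1.0 -1; -6.7 45 0 1.1 -1; -9.7 48 0 1.2 -1; -13 51 0 1.3 -1; -16.4 53.5 0 1.4 -1; -20 55.7 0 1.5 -1; -24 57.5 0 1.6 -1; -24 57.5 0 1.6 -1",
)

```text
t: 5.62
tool_pos: [0.6589, 0.0494, 0.0863]
eef_rot: [3.142, 0.0, 0.202]
force: [0.2, -0.2, 0.2]
opening: 0.0002
```

```bash
python3 - <<'E'
from h import *
o,im=shot("wrist"); print(o['joints'].round(2),o['tool_pos'],o['eef_rot'],o['t'],o['force'])
a=shot("scene")[1]['pixels'][110:260,240:400]
cv2.imwrite('pics/c3.png',np.hstack([cv2.resize(a,(400,375)),cv2.resize(im['pixels'],(400,250))[np.r_[0:250,[0]*125]]])[:,:,::-1])
E
```

```text
[ 0.07  0.61  0.15  1.11 -0.    1.44] [0.6588647  0.04944989 0.08634583] [3.14152983e+00 5.17669139e-05 2.02355548e-01] 5.625 [ 0.20987513 -0.23776678  0.24591853]
```

View pics/c3.png

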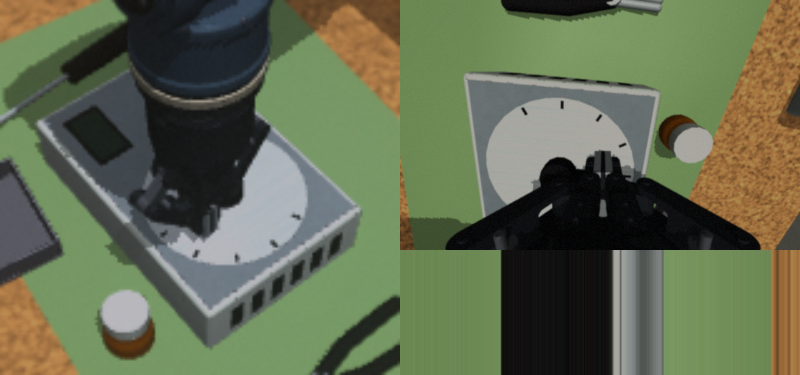

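Request:
carry_out(
  motion="1.5 4 0 0.1 -1; 2.6 8.3 0 0.2 -1; 3.2 12.6 0 0.3 -1; 3.5 17 0 0.4 -1; 3.4 19.5 0 0.46 -1; 3.4 19.5 0 0.46 -1; 2.6 8.3 0 0.2 -1; 0 0 0 0 -1; 0 0 -50 0 -1; 0 0 -90 0 -1; -30 -30 -120 0 -1; -60 -30 -120 0 -1; -60 -30 -120 0 -1",
)

```text
t: 7.35
tool_pos: [0.5929, 0.0675, 0.2072]
eef_rot: [3.142, -0.001, 0.203]
force: [0.7, 0.8, 0.6]
opening: -0.0
```

```bash
python3 - <<'E'
from h import *
o,im=shot("wrist"); print(o['joints'].round(2),o['tool_pos'],o['eef_rot'],o['t'],o['force'])
a=shot("scene")[1]['pixels'][110:260,240:400]
cv2.imwrite('pics/c4.png',np.hstack([cv2.resize(a,(400,375)),cv2.resize(im['pixels'],(400,250))[np.r_[0:250,[0]*125]]])[:,:,::-1])
E
```

```text
[ 0.11  0.42  0.16  1.31 -0.    1.48] [0.59286663 0.06754756 0.20722205] [ 3.14150941e+00 -6.55403870e-04  2.03478648e-01] 7.35 [0.70357002 0.81761808 0.57347129]
```

View pics/c4.png

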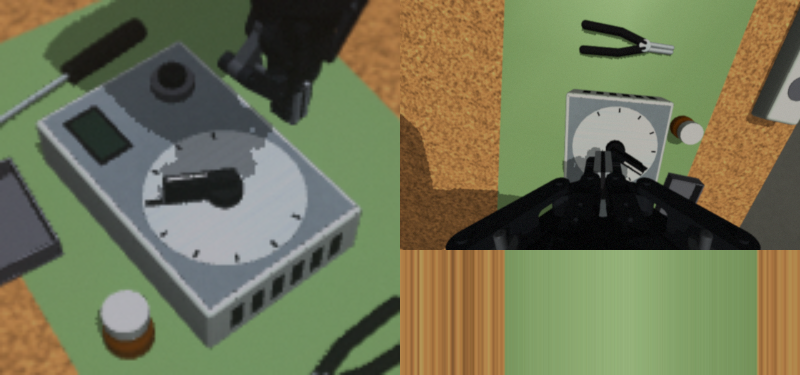

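The crop shows the beak end at about (163,188), beside and just above the broad mark at (153,203). I'll check against the projected tip for each angle, and measure the beak's white line.

```bash
python3 - <<'E'
from h import *
o,im=shot("scene"); C=np.array([623,25.])
for k in [2.35,2.498,2.618,2.738,3.14]:
    a=np.radians(6.3)+2.0944-k
    uv=project(im,[[*(C+52*np.array([np.cos(a),np.sin(a)]))/1000,.094],[*(C/1000),.094]]); print(k,uv.round(1).tolist(),((uv-[240,110])*2.5).round().tolist())
g=cv2.cvtColor(im['pixels'],cv2.COLOR_RGB2GRAY)[174:196,300:342]
m=(g<60).astype(np.uint8); n,l,st,ce=cv2.connectedComponentsWithStats(m); i=1+st[1:,4].argmax(); print(st[i])
cv2.imwrite('pics/c5.png',cv2.resize(im['pixels'][160:210,290:350],(720,600),interpolation=cv2.INTER_CUBIC)[:,:,::-1])
E
```

```text
2.35 [[305.5, 187.0], [328.7, 178.8]] [[164.0, 193.0], [222.0, 172.0]]
2.498 [[304.4, 184.2], [328.7, 178.8]] [[161.0, 185.0], [222.0, 172.0]]
2.618 [[303.9, 181.8], [328.7, 178.8]] [[160.0, 179.0], [222.0, 172.0]]
2.738 [[303.7, 179.4], [328.7, 178.8]] [[159.0, 173.0], [222.0, 172.0]]
3.14 [[305.7, 171.6], [328.7, 178.8]] [[164.0, 154.0], [222.0, 172.0]]
[  0   3  37  16 369]
```

View pics/c5.png

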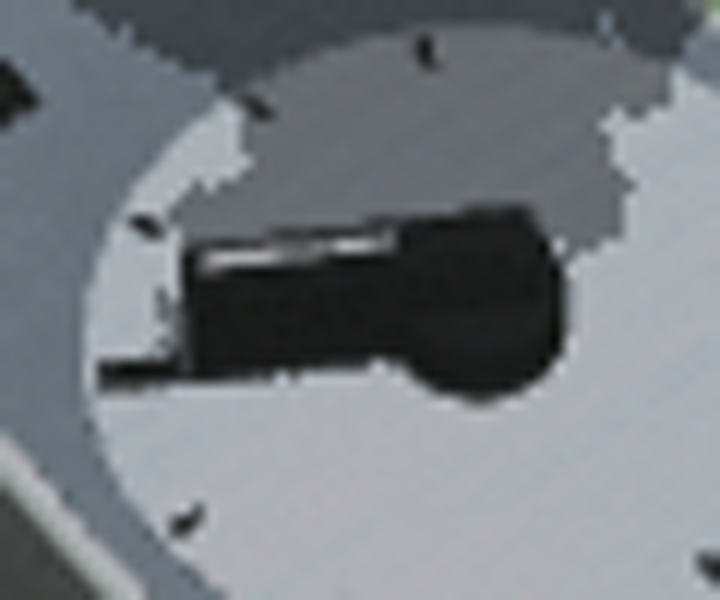

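The slope of the white line (0.113, from (200,262) to (395,240)) matches 2.618 (0.121 expected; 0.22 at 2.498), so the selector is at the sixth position. I'll hover over the button, then press.

Request:
carry_out(
  motion="-10 56 0 0 -1; -21 112 0 0 -1; -32 169 0 0 -1; -32 169 30 0 -1; -32 169 70 0 -1; -32 169 97 0 -1; -32 169 97 0 -1; -32 169 97 0 -1",
)

```text
t: 8.5
tool_pos: [0.5972, -0.1048, 0.1102]
eef_rot: [3.141, -0.001, 0.2]
force: [-0.3, -0.6, 0.8]
opening: 0.0004
```

Request:
carry_out(
  motion="0 0 8 0 -1; 0 0 12 0 -1; 0 0 15 0 -1; 0 0 17 0 -1; 0 0 18 0 -1; 0 0 18 0 -1; 0 0 18 0 -1",
)

```text
t: 9.38
tool_pos: [0.5967, -0.1047, 0.092]
eef_rot: [3.141, -0.001, 0.2]
force: [-0.8, 0.1, 8.9]
opening: -0.0
```

```bash
python3 - <<'E'
from h import *
o,im=shot("scene"); print(o['tool_pos'],o['t'],o['force'])
cv2.imwrite('pics/c6.png',cv2.resize(im['pixels'][110:230,240:400],(800,600),interpolation=cv2.INTER_CUBIC)[:,:,::-1])
E
```

```text
[ 0.59670452 -0.10469806  0.09199245] 9.375 [-0.842639    0.12252161  8.89078406]
```

View pics/c6.png

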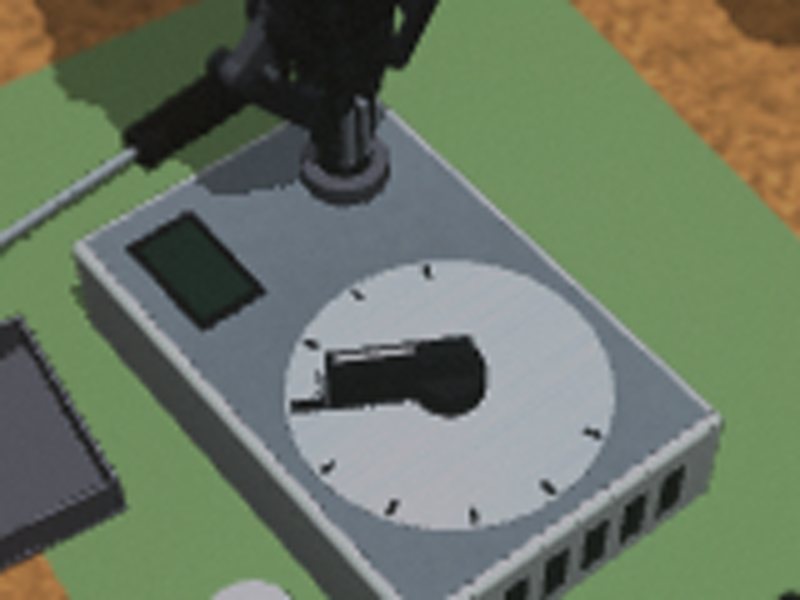

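The fingertip is on the button at (345,160). It reads 8.9 N (over the 5 N needed) with the tip at 78 mm, which is fully down, and the beak is unchanged at the broad mark. Next I'll lift away.

Request:
carry_out(
  motion="0 0 0 0 -1; 0 0 -10 0 -1; 0 0 -40 0 -1; 0 0 -90 0 -1; 0 0 -130 0 -1; -60 0 -140 0 -1; -100 0 -140 0 -1; -100 0 -140 0 -1; -100 0 -140 0 -1",
)

```text
t: 10.55
tool_pos: [0.4986, -0.1245, 0.2317]
eef_rot: [3.141, -0.0, 0.2]
force: [0.3, 0.5, 0.3]
opening: -0.0002
```

```bash
python3 - <<'E'
from h import *
o,im=shot("scene"); print(o['tool_pos'],o['t'],o['force'])
cv2.imwrite('pics/c7.png',cv2.resize(im['pixels'][110:260,220:420],(800,600),interpolation=cv2.INTER_CUBIC)[:,:,::-1])
E
```

```text
[ 0.4986238  -0.12453065  0.23165423] 10.55 [0.32284426 0.46705618 0.28957456]
```

View pics/c7.png

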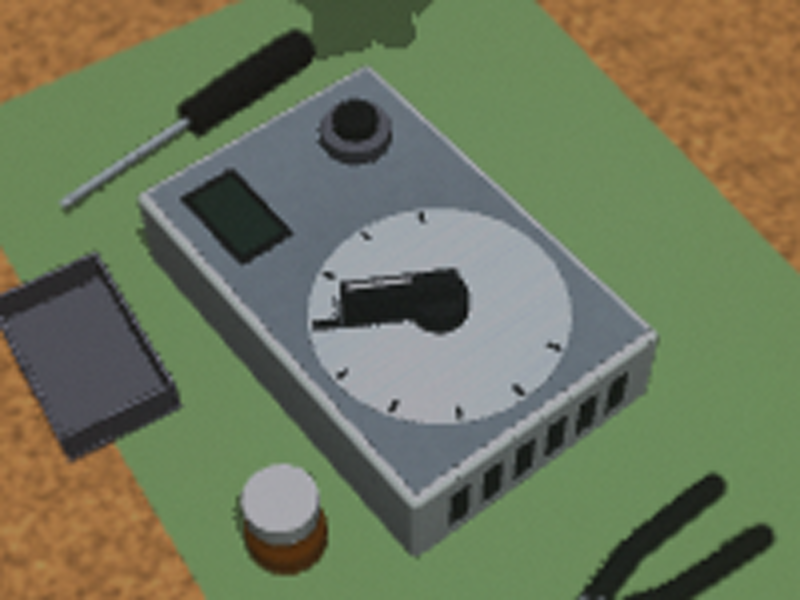

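The button is up at (355,120), the beak is at the broad mark, the tester and bystanders are in place, and the arm is clear.

```bash
python3 -c "
from station import arm; print(arm.job_done())"
```

```text
the job is handed in; nothing more can be done
None
```

I pushed the beak with closed fingertips from the first position to the sixth. I then pressed the start button, let it come back up, and handed the job in with the arm clock at about 10.6 s of the 58 s allowed. No verdict is reported.

- **Selector:** before the press, the white line on the beak matched the sixth position (slope 0.113 measured, 0.121 expected). It still points at the broad mark in the last picture.
- **Start button:** the fingertip stopped at the fully-down height (78 mm) with 8.9 N against the 5 N needed. The last picture shows the button standing up again.
- **Tester and surroundings:** by eye, the tester and the four bystanders look unmoved in the last picture; I did not measure their positions again. The arm was clear of everything.
- **Disagreement:** one rough reading of the beak before the push, taken by hand from a picture, gave about 140° instead of the 126° of the first position. I put this down to a badly picked pixel, and the later pictures agreed with the first position. Nothing else failed or disagreed.

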